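Refit the grease tray of the contact grill

TASK

The grill's grease tray is tucked handle-first under the low shelf. Draw it out, set it down on the worktop clear of the shelf, take it again by its handle end and slide it nose first into the slot at the foot of the grill until it is fully home, its end plate against the grill's front. Leave the other things standing where they are.

Things in the scene. Friction and masses are not known exactly. Their poses are not given: they have to be found in the camera images.
- tray: grease tray, dark steel, 0.16 kg, flat on the worktop, handle end under the low shelf, 60 to 85 mm of its nose end out towards the robot. Pan 140 mm long (x), 56 wide (y), 16 high, open on top, walls 4. Origin: centre of the pan's underside; z up, +x to the nose (plain end, x = +70), which enters the slot first. At the other end an upright end plate 92 wide, 30 high, x = -70 to -75 mm.
- handle (a point): middle of the tray's handle at its underside, 97.5 mm behind the tray's origin (x = -97.5 mm, axes as the tray's). The handle is an upright fin along the tray's x axis, outside the end plate: 45 mm long (x = -75 to -120 mm), 14 mm wide, 26 mm high, reaching down to the worktop.
- riser: low grey shelf on four thin legs, fixed, left or right of the grill: 240 mm deep (x), 230 wide (y), board from 73 to 85 mm above the worktop, legs 16 mm thick at x = +-105, y = +-103 mm, open underneath on all sides. Origin: on the worktop under its centre; its front edge (x = -120 mm) faces roughly to the robot.
- grill: steel contact grill, fixed, 240 mm deep (x), 230 wide (y). Origin: centre of its underside; front face at x = -120 mm, facing roughly to the robot. The lowest 50 mm is a base with the tray's slot in the middle of its front; a 26 mm knob sticks out 12 mm at y = +90 mm. Above the base the body is set back 70 mm; overall height 193 mm.
- slot (a point): middle of the slot's mouth at worktop level, in the grill's front face; +x points into the slot, z up. Slot 60 mm wide, 21 high, 150 deep; its floor is the worktop; black-lined sides flare to about 70 mm at the mouth, open on top for the first 35 mm. Home: the tray's end plate meets the front face, tray origin at x = +70 mm here, plate and handle outside.
- shaker: bystander: glass jar with steel cap, 56 mm across, 60 mm tall, standing on top of the low shelf. Origin: centre of its underside.
- tin: bystander: food tin with paper label, 80 mm across, 50 mm tall, standing on top of the low shelf. Origin: centre of its underside.
- squeeze: bystander: white squeeze bottle, 60 mm across, 160 mm tall, on the worktop between grill and shelf. Origin: centre of its underside.
- ramekin: bystander: white ceramic ramekin (small open cup), 72 mm across, 45 mm tall, on the worktop in the middle. Origin: centre of its underside.
- tape: bystander: yellow tape measure, 75 x 45 x 65 mm, standing on the worktop at the left. Origin: centre of its underside.
- jug: bystander: yellow oil jug with handle, 136 mm across (its handle reaches 105 mm from the axis), 247 mm tall, 1.6 kg, at the right. Origin: centre of its underside.
- mug: bystander: white mug, 84 mm across, 95 mm tall, on the worktop at the left. Origin: centre of its underside.
Not all that is in view belongs to the job. Of the things like the tray, leave any that is blue or yellow; of the rest the smaller one is meant.

How it is judged:
By the outcome, as a careful person would: the job done as asked, in the order asked, and still so for the second after the job is handed in, with the robot touching nothing.
It also fails if it takes over 72 s, if anything falls off the work surface, if the arm or the gripper's body presses on something with over 40 N, if the wrist force passes 120 N, or if a joint passes its speed limit or range.

ROBOT

A 6-joint arm with a two-finger parallel gripper is mounted at the origin on the work surface. World frame = base frame: x ahead of the robot, y to its left, z up, the work surface at z = 0. Lengths are in mm, angles in rad, forces in N, time in s.
With the tool pointing down it reaches from about 250 to 800 mm from the base axis. Payload 3.9 kg.
Tool frame: the origin (TCP) lies on the centre line of the jaws, within the pads' length; the fingertips stand 17 mm ahead of it and the grasp point (between the pads) lies 2 mm behind it (r.tip_extent is the distance from the TCP to the fingertips, in mm); z points along the fingers, y is the line along which they close (so a half turn about z gives the same grasp; the last joint's range is limited). The gripper opens to 85 mm and grips with 20 to 120 N. Pads are 22 mm wide; open, the fingers measure 114 mm over their backs; the gripper's body (76 mm by 85 mm) begins 54 mm behind the grasp point. The pads swing forward as they close: fully open they stand 13 mm farther back than shut.
Start: joints at [-1.165, 0.26, -0.138, 1.173, 0, 1.571], TCP at [207.24, -482.355, 248.304] pointing down, gripper open.
Joint ranges: [-2.78, 2.78], [-0.83, 1.72], [-1.28, 1.37], [-1.9, 2.12], [-1.57, 1.48], [-3.14, 3.14]. Speed limits (rad/s): [2.57, 2.57, 3.14, 3.14, 3.14, 3.14].

INTERFACE

Orientations are given as a unit quaternion [x, y, z, w].
In Python, from station import r gives the robot as it stands.
- The arm moves only by the tool servo_tool, never from a script. Its argument "steps" is a list that holds one entry, the list of rows, each a list of 5 numbers: the shift along the world's x, y, z in cm, then the turn about the world's z in rad, then the closure in counts, from 0 (fully open) to 255 (shut). In form: [[[dx, dy, dz, turn, grip], ...]]. A call has 1 to 12 rows; each row shifts and turns the commanded pose from where the row before left it; what a row does not reach is not made up. A row lasts 1/12 s, in which the tool goes at most 41.7 mm and 7.16 degrees, less where a joint would pass 70% of its speed; a pose out of reach is approached as far as the arm can. A call with a gripper value outside its range is refused whole. The fingers move at their own pace and stop on an object; "force" is the grip in N (left out, the last holds). Time passes only in rows, so rows that do not move let the fingers close. It gives the time, the measured TCP pose, the force, the opening and the grip force at its end, in the units of the state.
- r.read_state(): the state, without advancing time (a new reading comes with each control period).
- r.grab_frame(name): name is "side" or "top"; returns the picture (400x640x3 uint8, red, green, blue); there is no depth.
- r.camera_info(name): a dict with "fx", "fy", "cx", "cy" (pixels), "eye" and "attitude" of the camera in the world. Camera axes: x right, y up, looking along -z (the intrinsics and any distortion apply to the point x, -y, -z); pixel columns grow to the right and rows downward; lengths in mm; the calibration is good to about 2 mm. A picture is of the moment at which its call begins. camera_info takes no time and is no camera call.
- r.finish_job(): hands the job in; it is judged then, once.
The state is a dict: "time": time; "q": joint angles; "qvel": joint speeds; "tau": joint torques, N m; "eef_pos": TCP position; "ee_rot": TCP orientation; "ft_force": force on the tool from outside, world axes, zero at the start; "wrist_torque": the same for the moment, N m; "gripper_width": opening from 0.0 (shut) to 1.0 (fully open); "grasp_force": force on a finger pad.
Only numpy, scipy, OpenCV 4.12 (cv2) and the standard library are available. Lean on these libraries where they do the work, as an engineer would, in place of code of your own. Each camera call takes 0.05 s, during which the arm holds its last target. There are 200 camera calls.

## Working session

There is one attempt and no reset: what is moved stays moved. The work goes in short steps, Python scripts to look and compute and a tool call to move; the robot and the scene stay as the last step left them, time stands still between calls to the robot, and variables do not carry over. Pictures are saved under pics/ and viewed, at most 10 in all, crops included, and the job is handed in when it is done.

Besides the shell and the picture viewer there is one more tool, called after "Emit:" in YAML: its name, and indented under it one key for each argument. servo_tool: Moves the arm, as the interface text tells. Its arguments: {"type":"object","properties":{"steps":{"type":"array"},"force":{"type":"number"}},"required":["steps"]}

```bash
ls; mkdir -p pics
python3 - <<'E'
from station import r
import cv2
for n in("side","top"):
    print(n,r.camera_info(n)); cv2.imwrite(f"pics/{n}0.png",r.grab_frame(n)[:,:,::-1])
print(r.read_state())
E
```

```text
pics
side {'fx': 466.83460288513425, 'fy': 466.83460288513425, 'cx': 318.9062154138406, 'cy': 200.41237990756983, 'eye': array([  -12.61054135, -1037.69268925,  1406.32485148]), 'attitude': array([ 0.338113  , -0.08495572, -0.21193287,  0.91298772])}
top {'fx': 480.793724426057, 'fy': 480.793724426057, 'cx': 320.39116766069725, 'cy': 191.5458277943437, 'eye': array([ 332.24489881,  -32.54868942, 1926.06445812]), 'attitude': array([ 0.03694267, -0.03208995, -0.70297181,  0.70953232])}
{'time': 0.1, 'q': array([-1.16497575e+00,  2.60620459e-01, -1.39242062e-01,  1.17270602e+00,
        2.68983124e-05,  1.57079656e+00]), 'qvel': array([ 0.00103868, -0.00194158,  0.00420393,  0.00018151, -0.00037866,
        0.00093301]), 'tau': array([ 1.07818811e-03, -4.06508982e+01,  2.54527223e+01,  1.01638032e-02,
        5.81744462e-05,  3.50215771e-06]), 'eef_pos': array([ 207.03207042, -481.81763843,  247.54624072]), 'ee_rot': array([ 9.79483884e-01,  2.01520558e-01, -1.65395836e-04, -8.70638153e-04]), 'ft_force': array([0.9297457 , 0.39612315, 0.80754344]), 'wrist_torque': array([-0.01456024, -0.02062185, -0.01254325]), 'grasp_force': 0.0, 'gripper_width': 0.9988015715341862}
```

View pics/side0.png

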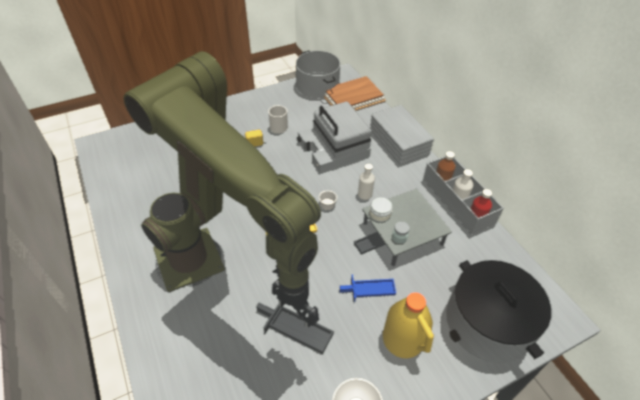

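View pics/top0.png

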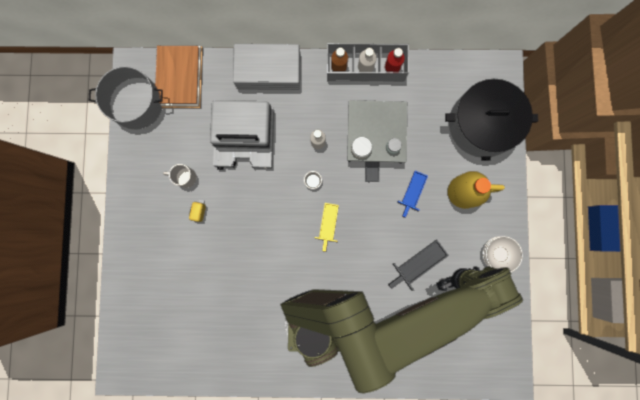

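```bash
cat > h.py <<'E'
import numpy as np,cv2
from station import r
from scipy.spatial.transform import Rotation as R
def ray(n,u,v):
    c=r.camera_info(n); d=R.from_quat(c['attitude']).apply([(u-c['cx'])/c['fx'],-(v-c['cy'])/c['fy'],-1]); return np.array(c['eye']),d
def pt(n,u,v,z=0):
    e,d=ray(n,u,v); return e+d*(z-e[2])/d[2]
def px(n,p):
    c=r.camera_info(n); q=R.from_quat(c['attitude']).inv().apply(np.array(p,float)-c['eye'])
    return np.array([c['cx']-c['fx']*q[0]/q[2], c['cy']+c['fy']*q[1]/q[2]])
E
python3 - <<'E'
from h import *
t=cv2.imread('pics/top0.png'); 
cv2.imwrite('pics/c1.png',cv2.resize(t[95:295,200:450],None,fx=3,fy=3,interpolation=cv2.INTER_CUBIC))
s=cv2.imread('pics/side0.png')
cv2.imwrite('pics/c2.png',cv2.resize(s[95:270,285:460],None,fx=3.4,fy=3.4,interpolation=cv2.INTER_CUBIC))
for n,u,v,z in [('top',372,180,0),('top',348,163,85),('top',406,163,85),('top',214,165,50),('top',272,165,50),('top',313,181,45),('top',327,205,0)]: print(n,u,v,pt(n,u,v,z).round())
E
```

```text
top 372 180 [ 570. -226.    0.]
top 348 163 [ 624. -125.   85.]
top 406 163 [ 626. -349.   85.]
top 214 165 [618. 402.  50.]
top 272 165 [619. 173.  50.]
top 313 181 [558.  11.  45.]
top 327 205 [467. -45.   0.]
```

View pics/c1.png

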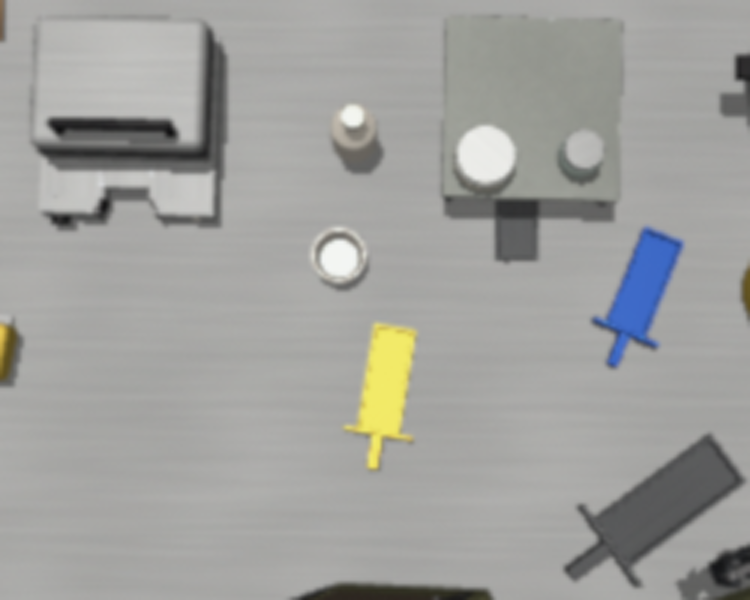

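View pics/c2.png

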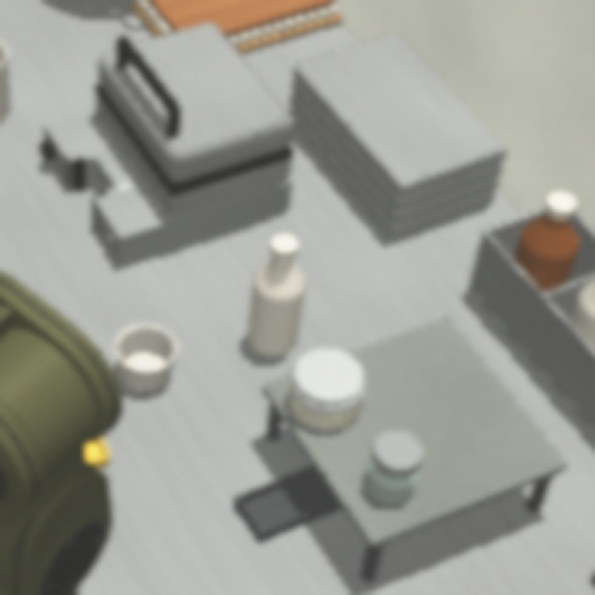

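Run:
```python
from h import *
g=cv2.imread('pics/top0.png',0).astype(int)
print(g[164:186,364:382])
print('slot');print(g[154:170,230:258])
def sub(a,th): # crossings
    return [round(i+(th-a[i])/(a[i+1]-a[i]),2) for i in range(len(a)-1) if (a[i]-th)*(a[i+1]-th)<0]
print('front edge L/R cols', [(c,sub(g[158:172,c],170)) for c in (222,225,228,230,262,264,267,269)])
print('sides',[(v,sub(g[v,208:278],170)) for v in (155,158,160)])
```

```text
[[ 90  65  51  51  51  50  50  49  50  51  50  50  50  50  52  73  95 100]
 [ 90  66  52  50  50  50  49  50  51  51  50  50  50  49  52  72  94 100]
 [ 91  68  56  53  51  50  49  50  51  51  50  51  51  50  55  77  96 100]
 [106  80  72  66  62  62  61  62  62  62  62  62  62  61  69  95 113 118]
 [139  96  82  85  87  86  85  86  86  86  86  85  85  81  81 117 148 156]
 [149 101  85  91  94  94  93  93  94  95  93  93  93  87  86 123 158 166]
 [150 102  85  92  94  94  94  94  95  95  94  94  94  88  88 126 159 166]
 [150 102  86  92  94  94  93  94  95  95  94  94  94  90  95 132 160 167]
 [150 101  86  92  95  94  94  94  95  95  95  95  95  91  98 135 161 167]
 [149 102  86  93  95  94  94  94  95  95  95  95  95  92  98 133 160 166]
 [149 104  87  93  96  95  94  94  95  96  95  95  95  92  97 133 159 165]
 [151 105  85  92  96  96  95  95  95  96  96  95  94  92  98 135 162 168]
 [150 105  84  92  97  96  95  95  96  96  96  95  95  92  98 135 162 168]
 [149 105  84  92  96  96  95  96  96  96  96  96  95  92  98 134 160 166]
 [151 105  83  93  96  96  96  96  96  96  95  95 
[... 2204 characters left out ...]
 91  86  87 113 148 164 166 166 167 166 167 167 167 167 167 167
  167 167 167 163 147 122  92  87  88  86]
 [115 115 114 114 114 131 157 165 166 166 166 166 167 167 167 167 167 168
  168 169 168 168 164 150 120 106 111 114]]
front edge L/R cols [(222, [np.float64(6.58)]), (225, [np.float64(6.62)]), (228, [np.float64(6.77)]), (230, [np.float64(6.63)]), (262, [np.float64(7.71)]), (264, [np.float64(7.81)]), (267, [np.float64(7.74)]), (269, [np.float64(7.81)])]
sides [(155, [np.float64(3.33), np.float64(62.26), np.float64(67.33)]), (158, [np.float64(25.52), np.float64(41.76), np.float64(62.3), np.float64(67.5)]), (160, [np.float64(24.95), np.float64(41.88), np.float64(62.19), np.float64(66.9)])]
```

Run:
```python
from h import *
f=lambda *a:pt(*a)[:2].round(1)
print('front',f('top',222,165,50),f('top',230,165.4,50),f('top',257,166.03,50),f('top',269,166.1,50))
print('slot mouth',f('top',231.5,164.5,50),f('top',252.2,164.5,50),'in',f('top',234.15,159,50),f('top',249.15,159,50), 'back edge', f('top',242,157.3,50))
print('base sides',f('top',211.33,155,50),f('top',270.26,155,50))
print('tray L',f('top',364.69,170,0),f('top',364.75,179,0),'R',f('top',379.05,170,16),f('top',378.8,178,16),'nose',f('top',366,181.55,0),f('top',376,181.55,0))
print('shelf edge',f('top',348,162.5,85),f('top',405,162.5,85))
# side-view check predicted
for p in [(565,-200,0),(565,-256,0),(620,290,50)]: print(p,px('side',p).round(1))
```

```text
front [617.8 370.6] [616.5 339. ] [614.9 232.2] [615.  184.9]
slot mouth [620.1 333.1] [620.8 251.3] in [642.2 323.2] [642.7 263.9] back edge [649.2 292.4]
base sides [657.4 414.1] [659.4 180.8]
tray L [ 610.  -196.6] [ 573.3 -196.8] R [ 608.2 -252.7] [ 575.9 -251.6] nose [ 563.  -201.9] [ 563.4 -242.1]
shelf edge [ 626.4 -124.8] [ 628.3 -345.1]
(565, -200, 0) [353.7 243.1]
(565, -256, 0) [361.2 254.5]
(620, 290, 50) [309.6 147.1]
```

Four tray-like things (top view): the dark one under the shelf (372,172), a larger dark one (418,262), blue (413,193) and yellow (328,225). The meant one is the dark tray under the shelf: it is not blue or yellow, and its nose measures 56 mm wide. The other dark tray is visibly larger in the enlarged crop. The tray nose is at about (563, -224) and points at the robot. The slot mouth is at about (616, 292).

Emit:
servo_tool:
  steps:
    - [[3,2.1,-0.8,-0.034,0],[3,2.1,-0.8,-0.034,0],[3,2.1,-0.8,-0.034,0],[3,2.1,-0.8,-0.034,0],[3,2.1,-0.8,-0.034,0],[3,2.1,-0.8,-0.034,0],[3,2.1,-0.8,-0.034,0],[3,2.1,-0.8,-0.034,0],[3,2.1,-0.8,-0.034,0],[3,2.1,-0.8,-0.034,0],[3,2.1,-0.8,-0.034,0],[3,2.1,-0.8,-0.034,0]]
  force: 50

```text
time: 1.1
eef_pos: [568.2, -228.9, 151.4]
ee_rot: [1.0, -0.002, -0.0, -0.0]
ft_force: [0.4, -0.8, 0.8]
gripper_width: 1.003
grasp_force: 0.0
```

Run:
```python
from h import *
s=r.read_state(); print(s['time'],s['eef_pos'],s['q'],R.from_quat(s['ee_rot']).as_matrix().round(3),r.tip_extent)
```

```text
1.1 [ 568.19373834 -228.8712848   151.40218693] [-3.82876858e-01  4.61392096e-01 -8.96083489e-02  1.02078332e+00
 -9.14407625e-05  2.76242266e+00] [[ 1.    -0.004 -0.001]
 [-0.004 -1.     0.   ]
 [-0.001 -0.    -1.   ]] 17.0
```

Emit:
servo_tool:
  steps:
    - [[0.6,0.4,-1.5,0,0],[0,0,-2.0,0,0],[0,0,-2,0,0],[0,0,-2,0,0],[0,0,-2,0,0],[0,0,-1.6,0,0],[0,0,-1,0,0],[0,0,-0.7,0,0],[0,0,-0.4,0,0],[0,0,0,0,0]]
  force: 50

```text
time: 1.93
eef_pos: [573.0, -226.3, 19.8]
ee_rot: [1.0, -0.001, -0.0, -0.0]
ft_force: [0.1, -1.3, -0.2]
gripper_width: 1.0
grasp_force: 0.0
```

Emit:
servo_tool:
  steps:
    - [[0,0,0,0,80],[0,0,0,0,120],[0,0,0,0,160],[0,0,0,0,160],[0,0,0,0,160],[0,0,0,0,160]]
  force: 50

```text
time: 2.43
eef_pos: [574.2, -226.8, 21.8]
ee_rot: [1.0, -0.001, 0.001, 0.0]
ft_force: [-0.6, -0.0, 6.2]
gripper_width: 0.638
grasp_force: 53.3
```

Emit:
servo_tool:
  steps:
    - [[-0.5,0,0.3,0,160],[-1.5,0,0,0,160],[-2,0,0,0,160],[-2,0,0,0,160],[-2,0,0,0,160],[-2,0,0,0,160],[-2,0,0,0,160],[-2,0,0,0,160],[-2,0,0,0,160],[-2,0,0,0,160],[-2,0,0,0,160],[0,0,0,0,160]]

```text
time: 3.43
eef_pos: [367.4, -224.5, 22.7]
ee_rot: [1.0, -0.002, -0.003, -0.001]
ft_force: [-1.2, 0.8, -1.2]
gripper_width: 0.637
grasp_force: 53.0
```

Run:
```python
from h import *
a=r.grab_frame('top')[:,:,::-1]; cv2.imwrite('pics/t1.png',a); b=r.grab_frame('side')[:,:,::-1]
c=lambda i,u,v:cv2.resize(i[v:v+160,u:u+160],None,fx=2.5,fy=2.5,interpolation=cv2.INTER_CUBIC)
cv2.imwrite('pics/t1c.png',np.hstack([c(a,290,130),c(b,270,170)]))
```

```text
(no output)
```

View pics/t1c.png

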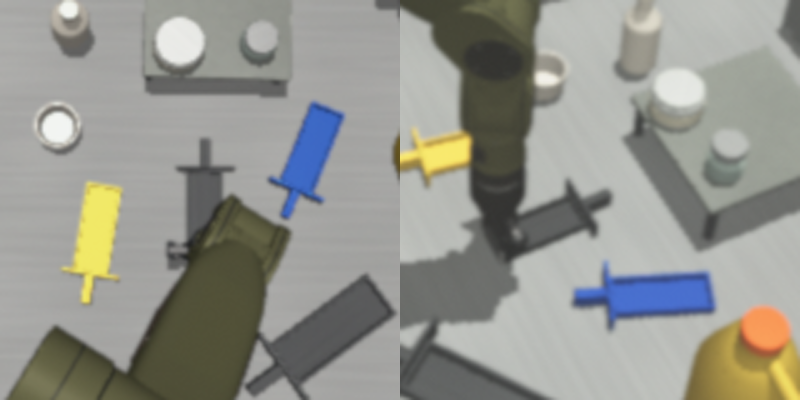

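The tray came straight out, handle end towards the shelf (tip at top px 372,186) and clear of it. Next I lift it, turn it half round and carry it in front of the slot.

Emit:
servo_tool:
  steps:
    - [[0,0,2.5,0,160],[0,0,2.5,0,160],[0,0,2.5,0,160],[0,0,0,0.1,160],[0,0,0,0.12,160],[0,0,0,0.12,160],[0,0,0,0.12,160],[0,0,0,0.12,160],[0,0,0,0.12,160],[0,0,0,0.12,160],[0,0,0,0.12,160],[0,0,0,0.12,160]]

```text
time: 4.53
eef_pos: [374.5, -226.7, 98.5]
ee_rot: [0.862, 0.507, 0.0, 0.001]
ft_force: [1.0, -0.1, -2.0]
gripper_width: 0.636
grasp_force: 53.4
```

Emit:
servo_tool:
  steps:
    - [[0.5,1.5,0,0.12,160],[1,2.5,0,0.12,160],[1,2.5,0,0.12,160],[1,2.5,0,0.12,160],[1,2.5,0,0.12,160],[1,2.5,0,0.12,160],[1,2.5,0,0.12,160],[1,2.5,0,0.12,160],[1,2.5,0,0.12,160],[1,2.5,0,0.12,160],[1,2.5,0,0.12,160],[1,2.5,0,0.12,160]]

```text
time: 5.53
eef_pos: [489.9, 65.6, 98.5]
ee_rot: [0.313, 0.95, 0.0, 0.001]
ft_force: [0.4, 0.4, -2.3]
gripper_width: 0.635
grasp_force: 53.4
```

Emit:
servo_tool:
  steps:
    - [[1,2.5,0,0.12,160],[1,2.5,0,0.12,160],[1,2.5,0,0.12,160],[1,2.5,0,0.12,160],[1,2.5,0,0.1,160],[1,2.5,0,0.04,160],[1,2.5,0,0,160],[0.5,2.0,0,0,160],[0,1,0,0,160],[0,0,0,0,160],[0,0,0,0,160]]

```text
time: 6.45
eef_pos: [562.8, 268.6, 97.9]
ee_rot: [0.011, 1.0, -0.001, -0.0]
ft_force: [0.1, -0.0, -1.5]
gripper_width: 0.635
grasp_force: 53.4
```

Run:
```python
from h import *
s=r.read_state(); m=R.from_quat(s['ee_rot']).as_matrix(); print(s['eef_pos'],s['q'].round(2),'yaw',np.arctan2(m[1,0],m[0,0]))
```

```text
[562.77957625 268.64580014  97.85899709] [ 0.45  0.52 -0.14  0.91 -0.    0.47] yaw 3.1189220596871796
```

Emit:
servo_tool:
  steps:
    - [[0,1.2,-1,0.022,160],[0,1.2,-1.5,0,160],[0,0,-1.5,0,160],[0,0,-1.2,0,160],[0,0,-1,0,160],[0,0,-0.7,0,160],[0,0,-0.4,0,160],[0,0,-0.2,0,160],[0,0,0,0,160],[0,0,0,0,160]]

```text
time: 7.28
eef_pos: [563.5, 292.6, 23.8]
ee_rot: [0.001, 1.0, 0.0, 0.0]
ft_force: [-0.6, -0.7, -1.2]
gripper_width: 0.634
grasp_force: 53.5
```

Emit:
servo_tool:
  steps:
    - [[0,0,0,0,100],[0,0,0,0,0],[0,0,0,0,0],[0,0,0,0,0],[0,0,0,0,0],[0,0,1,0,0],[0,0,2,0,0],[0,0,3,0,0],[-1,0,3,0,0],[-2,-2,2,0,0],[-2,-3,0,0,0],[-2,-3,0,0,0]]

```text
time: 8.28
eef_pos: [494.3, 213.2, 136.0]
ee_rot: [0.0, 1.0, 0.001, 0.003]
ft_force: [0.5, -0.6, -0.2]
gripper_width: 1.001
grasp_force: 0.0
```

Emit:
servo_tool:
  steps:
    - [[-2,-3,0,0,0],[-2,-3,0,0,0],[-2,-3,0,0,0],[-1,-3,0,0,0],[0,-3,0,0,0],[0,-3,0,0,0],[0,-3,0,0,0],[0,0,0,0,0]]

```text
time: 8.95
eef_pos: [423.2, -1.3, 134.3]
ee_rot: [0.004, 1.0, -0.001, 0.001]
ft_force: [-0.7, -0.2, -0.0]
gripper_width: 1.002
grasp_force: 0.0
```

Run:
```python
from h import *
s=r.read_state(); m=R.from_quat(s['ee_rot']).as_matrix(); print(s['eef_pos'],'yaw',np.arctan2(m[1,0],m[0,0]))
a=r.grab_frame('top')[:,:,::-1]; cv2.imwrite('pics/t2.png',a); b=r.grab_frame('side')[:,:,::-1];cv2.imwrite('pics/s2.png',b)
c=lambda i,u,v:cv2.resize(i[v:v+140,u:u+100],None,fx=4,fy=4,interpolation=cv2.INTER_CUBIC)
cv2.imwrite('pics/t2c.png',np.hstack([c(a,195,140),c(b,250,90)]))
```

```text
[423.2356163   -1.29735201 134.32031123] yaw 3.1341827331034633
```

View pics/t2c.png

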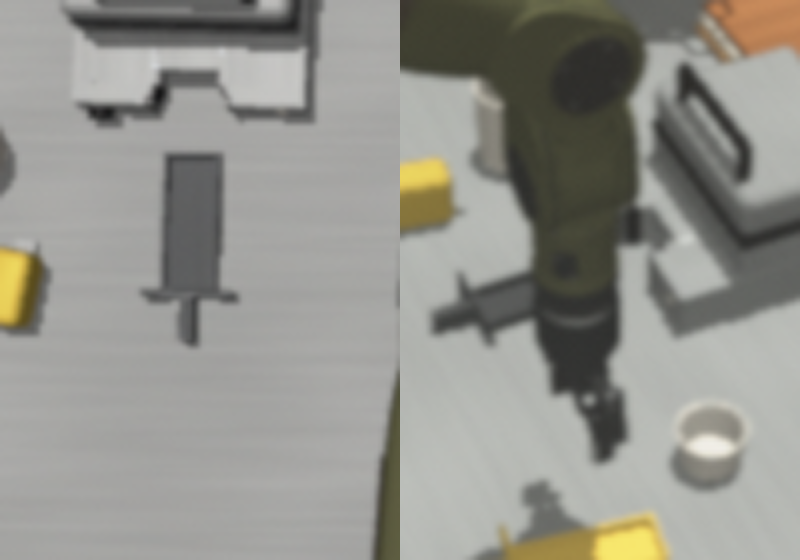

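The tray sits in front of the slot. In the top view the pan spans columns 236–250, its nose is at row 178 and the handle is near (242,220). Now I measure its alignment.

Run:
```python
from h import *
g=cv2.imread('pics/t2.png',0).astype(float)
def sub(a,th): return [i+(th-a[i])/(a[i+1]-a[i]) for i in range(len(a)-1) if (a[i]-th)*(a[i+1]-th)<0]
L=[];Rr=[]
for v in range(182,211,2):
    x=sub(g[v,228:258],130); L.append(pt('top',228+x[0],v,16)[:2]); Rr.append(pt('top',228+x[-1],v,0)[:2])
L=np.array(L);Rr=np.array(Rr)
for n,a in(('L',L),('R',Rr)):
    p=np.polyfit(a[:,0]-500,a[:,1],1); print(n,p.round(4))
print('nose',[pt('top',u,170+sub(g[170:190,u],130)[0],16)[0].round(1) for u in(239,243,247)])
for v in (217,219,221,223): print(v,[(round(228+x,2),pt('top',228+x,v,z)[:2].round(1)) for x,z in zip(sub(g[v,228:258],130),(26,0))])
print('tip',[ (u,[pt('top',u,215+x,0)[0].round(1) for x in sub(g[215:235,u],130)]) for u in (241,242)])
```

```text
L [-4.50000e-03  3.22625e+02]
R [-1.390000e-02  2.639063e+02]
nose [np.float64(572.9), np.float64(573.0), np.float64(573.1)]
217 [(np.float64(239.35), array([414.3, 300.9])), (np.float64(244.55), array([415.6, 284.6]))]
219 [(np.float64(238.77), array([406.4, 303. ])), (np.float64(244.57), array([407.6, 284.3]))]
221 [(np.float64(238.85), array([398.5, 302.5])), (np.float64(244.53), array([399.6, 284.3]))]
223 [(np.float64(244.56), array([390.8, 279.7]))]
tip [(241, [np.float64(380.6)]), (242, [np.float64(378.2)])]
```

Emit:
servo_tool:
  steps:
    - [[-0.3,3,0,0,60],[-0.3,3,0,0,60],[-0.3,3,0,0,60],[-0.3,3,0,0,60],[-0.3,3,0,0,60],[-0.3,3,0,0,60],[-0.1,3,0,0,60],[0,3,0,0,60],[0,3,0,0,60],[0,2.5,0,0,60],[0,0,0,0,60],[0,0,0,0,60]]

```text
time: 10.05
eef_pos: [403.5, 300.0, 133.4]
ee_rot: [-0.001, 1.0, 0.0, 0.0]
ft_force: [-0.9, -0.3, -0.7]
gripper_width: 0.763
grasp_force: 0.0
```

Emit:
servo_tool:
  steps:
    - [[0,-0.6,-2,0,60],[0,0,-2,0,60],[0,0,-2,0,60],[0,0,-2,0,60],[0,0,-1.5,0,60],[0,0,-1,0,60],[0,0,-0.6,0,60],[0,0,0,0,60],[0,0,0,0,60]]

```text
time: 10.8
eef_pos: [404.0, 291.3, 22.5]
ee_rot: [0.001, 1.0, -0.0, -0.0]
ft_force: [0.9, 0.6, 0.0]
gripper_width: 0.763
grasp_force: 0.0
```

Emit:
servo_tool:
  steps:
    - [[0,0,0,0,120],[0,0,0,0,180],[0,0,0,0,255],[0,0,0,0,255],[0,0,0,0,255],[0,0,0,0,255],[0,0,0,0,255]]
  force: 60

```text
time: 11.38
eef_pos: [404.7, 292.1, 23.0]
ee_rot: [0.001, 1.0, 0.0, 0.001]
ft_force: [-0.6, -0.8, 5.7]
gripper_width: 0.148
grasp_force: 59.5
```

Emit:
servo_tool:
  steps:
    - [[0.5,0,0.1,0,255],[0.7,0,0,0,255],[0.7,0,0,0,255],[0.7,0,0,0,255],[0.7,0,0,0,255],[0.5,0,0,0,255],[0,0,0,0,255],[0,0,0,0,255]]

```text
time: 12.05
eef_pos: [443.0, 291.6, 23.1]
ee_rot: [0.001, 1.0, 0.0, 0.0]
ft_force: [0.4, -0.5, -1.6]
gripper_width: 0.15
grasp_force: 58.5
```

Run:
```python
from h import *
s=r.read_state(); m=R.from_quat(s['ee_rot']).as_matrix(); print(s['eef_pos'],'yaw',np.arctan2(m[1,0],m[0,0]))
a=r.grab_frame('top')[:,:,::-1]; cv2.imwrite('pics/t3.png',a); b=r.grab_frame('side')[:,:,::-1];cv2.imwrite('pics/s3.png',b)
c=lambda i,u,v:cv2.resize(i[v:v+90,u:u+70],None,fx=5.5,fy=5.5,interpolation=cv2.INTER_CUBIC)
cv2.imwrite('pics/t3c.png',np.hstack([c(a,207,140),c(b,270,110)]))
g=cv2.cvtColor(a,cv2.COLOR_BGR2GRAY); print(g[156:184:2,228:256])
```

```text
[442.96030624 291.60366469  23.11721378] yaw 3.1391180182322875
[[200 198 197 199 205 214 205 186 181 179 179 181 185 186 187 189 190 190
  191 189 189 190 196 197 194 194 195 196]
 [200 198 197 199 200 190 157 105  86  92  93  97 101 102 102 102 102 102
  102 102 106 137 184 196 194 194 196 196]
 [199 199 198 198 193 172 136  88  78  93  99  99 100 100 100  99 100 100
  100 101 107 137 178 192 193 194 197 196]
 [198 198 197 190 160  96  43  37  68 113 148 157 156 157 157 157 157 157
  157 157 156 147 134 162 190 197 198 199]
 [193 195 184 151 111  61  28  45  82 122 160 171 172 172 172 172 173 173
  173 174 174 170 156 143 163 190 197 199]
 [110 116 111  92  75  57  57  81 115 151 167 169 169 169 169 169 169 169
  169 169 169 169 165 148 126 137 143 145]
 [ 98  95  95  94  92  88  87 107 131 136 135 134 135 135 135 134 133 133
  133 133 135 140 151 161 150 124  94  89]
 [159 156 157 156 157 157 155 150 127  95  94  96  95  91  78  71  70  70
   70  71  75  84 112 158 169 166 152 139]
 [172 171 170 170 170 170 169 160 130  94  97 101 100  99  99  99  99  99
  100 100 100  97 113 157 170 171 171 171]
 [173 173 173 172 171 171 170 161 130  94  95 100  99  99 100 100  99  99
  100 101  99  95 110 156 170 170 171 171]
 [168 168 168 168 168 168 167 155 120  86  94  99  99  99 100  99  99  98
   99 100  99  94 109 154 168 169 169 169]
 [168 167 167 167 167 167 166 154 118  84  94  99  99 100 100  99  99  97
   98  99  99  93 109 155 168 169 169 170]
 [170 171 171 171 170 171 170 157 119  85  93  99  98  99 100  99  98  98
   98  99  98  96 113 158 170 171 171 171]
 [169 168 168 168 169 168 166 155 117  84  93  98  98  98  99  99  97  97
   98  99  97  96 113 159 171 172 172 172]]
```

View pics/t3c.png

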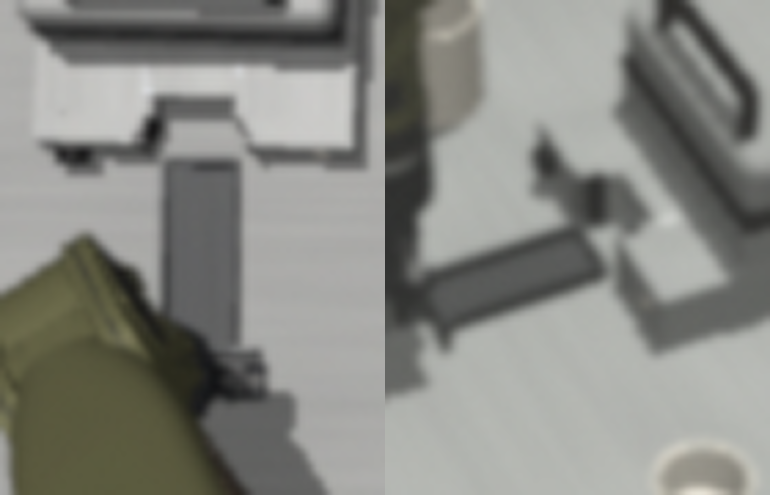

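The nose is just at the mouth and between the flares (top px 236–250 at row 169). I check the centring numerically.

Run:
```python
from h import *
g=cv2.imread('pics/t3.png',0).astype(float)
def sub(a,th): return [i+(th-a[i])/(a[i+1]-a[i]) for i in range(len(a)-1) if (a[i]-th)*(a[i+1]-th)<0]
A=[]
for v in range(172,196,2):
    x=sub(g[v,228:258],130); a=pt('top',228+x[0],v,16);b=pt('top',228+x[-1],v,0); A.append([a[0],a[1],b[1]])
A=np.array(A); print(np.polyfit(A[:,0]-600,A[:,1],1),np.polyfit(A[:,0]-600,A[:,2],1))
B=[]
for v in (158,159,160):
    x=sub(g[v,228:258],145); a=pt('top',228+x[0],v,50);b=pt('top',228+x[-1],v,50);B.append([a[0],a[1],b[1]])
print(np.array(B).round(1))
# base side edges, outer
for v in(156,158,160): 
    print(v,[pt('top',205+x,v,50)[:2].round(1) for x in sub(g[v,205:280],181)])
```

```text
[ -0.62319386 284.14947415] [2.41980879e-02 2.65467456e+02]
[[646.2 323.  263.9]
 [642.2 323.3 263.7]
 [638.1 324.8 263.5]]
156 [array([653.4, 409.3]), array([654.2, 316.9]), array([654.3, 303.4]), array([655.4, 181.3])]
158 [array([645.4, 409.3]), array([646.1, 326.9]), array([646.7, 260.8]), array([647.4, 181.2])]
160 [array([637.4, 409.3]), array([638.1, 329.6]), array([638.7, 259.3]), array([639.4, 181.3])]
```

Emit:
servo_tool:
  steps:
    - [[0.4,0,0,0,255],[0.5,0,0,0,255],[0.5,0,0,0,255],[0.5,0,0,0,255],[0.5,0,0,0,255],[0.5,0,0,0,255],[0.5,0,0,0,255],[0.5,0,0,0,255],[0.5,0,0,0,255]]

```text
time: 12.9
eef_pos: [486.8, 291.6, 23.3]
ee_rot: [0.001, 1.0, 0.0, -0.0]
ft_force: [0.3, -0.4, -0.3]
gripper_width: 0.148
grasp_force: 58.6
```

Emit:
servo_tool:
  steps:
    - [[0.4,0,0,0,255],[0.5,0,0,0,255],[0.5,0,0,0,255],[0.5,0,0,0,255],[0.5,0,0,0,255],[0.5,0,0,0,255],[0.5,0,0,0,255],[0.5,0,0,0,255],[0.5,0,0,0,255]]

```text
time: 13.65
eef_pos: [530.7, 291.6, 23.3]
ee_rot: [0.001, 1.0, -0.0, -0.0]
ft_force: [-0.8, 0.1, -1.6]
gripper_width: 0.151
grasp_force: 58.6
```

Emit:
servo_tool:
  steps:
    - [[0.5,0,0,0,255],[0.5,0,0,0,255],[0.5,0,0,0,255],[0.5,0,0,0,255],[0.5,0,0,0,255],[0.5,0,0,0,255],[0.5,0,0,0,255],[0.4,0,0,0,255],[0,0,0,0,255]]

```text
time: 14.4
eef_pos: [570.5, 291.8, 23.4]
ee_rot: [0.001, 1.0, 0.0, 0.001]
ft_force: [-0.5, -0.1, -2.4]
gripper_width: 0.149
grasp_force: 58.5
```

Expected contact is at TCP x of about 587, so I go the rest slowly.

Emit:
servo_tool:
  steps:
    - [[0.3,0,0,0,255],[0.3,0,0,0,255],[0.2,0,0,0,255],[0.2,0,0,0,255],[0.2,0,0,0,255],[0.1,0,0,0,255],[0.1,0,0,0,255],[0,0,0,0,255]]

```text
time: 15.07
eef_pos: [583.5, 291.7, 23.3]
ee_rot: [0.001, 1.0, 0.0, 0.0]
ft_force: [1.3, 0.5, -1.7]
gripper_width: 0.148
grasp_force: 58.6
```

Emit:
servo_tool:
  steps:
    - [[0.1,0,0,0,255],[0.1,0,0,0,255],[0.1,0,0,0,255],[0,0,0,0,255]]

```text
time: 15.4
eef_pos: [584.9, 291.6, 23.2]
ee_rot: [0.001, 1.0, 0.0, -0.001]
ft_force: [-3.6, -0.2, 1.8]
gripper_width: 0.153
grasp_force: 59.0
```

Emit:
servo_tool:
  steps:
    - [[0.1,0,0,0,255],[0.1,0,0,0,255],[0.1,0,0,0,255],[0,0,0,0,255]]

```text
time: 15.73
eef_pos: [585.1, 291.6, 23.1]
ee_rot: [0.001, 1.0, 0.0, -0.004]
ft_force: [-10.7, 2.0, 5.5]
gripper_width: 0.149
grasp_force: 59.6
```

Emit:
servo_tool:
  steps:
    - [[0.1,0,0,0,255],[0.1,0,0,0,255],[0.1,0,0,0,255],[0,0,0,0,255]]

```text
time: 16.07
eef_pos: [585.3, 291.7, 23.1]
ee_rot: [0.0, 1.0, 0.0, -0.006]
ft_force: [-17.4, 3.0, 9.3]
gripper_width: 0.147
grasp_force: 60.2
```

Emit:
servo_tool:
  steps:
    - [[-0.4,0,0,0,150],[0,0,0,0,120],[0,0,0,0,100],[0,0,0,0,100],[0,0,1.5,0,100],[0,0,3,0,100],[0,0,3,0,100],[-2,0,3,0,100],[-3,-1,0,0,100],[-3,-3,0,0,100],[-3,-3,0,0,100],[-3,-3,0,0,100]]

```text
time: 17.07
eef_pos: [449.7, 192.5, 128.7]
ee_rot: [0.001, 1.0, 0.0, 0.001]
ft_force: [0.5, -0.4, 0.4]
gripper_width: 0.606
grasp_force: 0.0
```

Emit:
servo_tool:
  steps:
    - [[0,-3,0,0,100],[0,-3,0,0,100],[0,-3,0,0,100],[0,-3,0,0,100],[0,-3,0,0,100],[0,-3,0,0,100],[0,-3,0,0,100],[0,-3,0,0,100],[0,0,0,0,100]]

```text
time: 17.82
eef_pos: [451.0, -51.5, 128.8]
ee_rot: [0.004, 1.0, -0.002, 0.001]
ft_force: [-0.0, 0.2, -0.1]
gripper_width: 0.612
grasp_force: 0.0
```

Run:
```python
from h import *
a=r.grab_frame('top')[:,:,::-1]; cv2.imwrite('pics/t4.png',a); b=r.grab_frame('side')[:,:,::-1]
c=lambda i,u,v,w,h,f:cv2.resize(i[v:v+h,u:u+w],None,fx=f,fy=f,interpolation=cv2.INTER_CUBIC)
top=np.hstack([c(a,205,140,76,60,5),c(b,280,100,76,60,5)])
cv2.imwrite('pics/t4c.png',np.vstack([top,cv2.resize(a[90:240,150:420],(760,290))]))
g=cv2.cvtColor(a,cv2.COLOR_BGR2GRAY); print(g[162:186,[230,234,240,242,246,250,252]])
```

```text
[[192  42  92  94  93 114 184]
 [189  28  94  95  94  98 175]
 [180  27  94  96  94  94 156]
 [161  39  93  95  94  97 145]
 [108  62  92  93  92  86 111]
 [ 81  74  87  87  85  73  75]
 [ 88  65  74  81  75  73  77]
 [112  72  72  87  68  72  80]
 [152 110 104  91 100 109 110]
 [165 152 140  94 140 153 153]
 [166 164 150  95 151 164 165]
 [166 165 151  95 151 165 165]
 [167 166 152  95 152 165 165]
 [166 165 150  96 151 165 165]
 [164 163 149  97 150 164 163]
 [162 162 149  97 150 164 164]
 [163 162 150  98 149 163 164]
 [165 164 153  98 151 164 165]
 [166 166 157 106 153 166 166]
 [166 166 164 142 158 168 168]
 [164 163 164 160 163 167 167]
 [163 163 163 163 164 165 165]
 [164 163 164 164 163 164 164]
 [165 163 163 164 164 164 164]]
```

View pics/t4c.png

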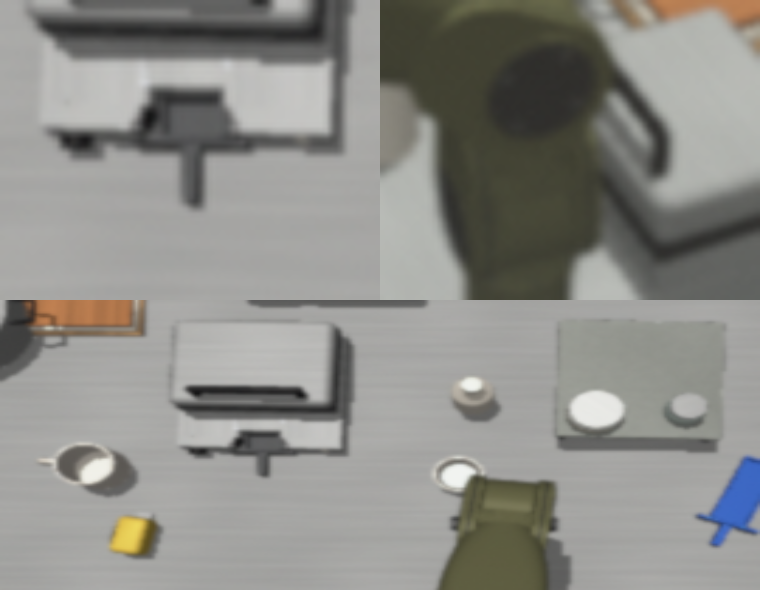

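The plate lies against the grill front (top row ~169) with the handle at (242,176). The bystanders stand where they were. I'll nudge the handle end with shut fingers, in case the release eased the tray back.

Emit:
servo_tool:
  steps:
    - [[0.6,3,0,0,255],[0.6,3,0,0,255],[0.6,3,0,0,255],[0.6,3,0,0,255],[0.6,3,0,0,255],[0.6,3,0,0,255],[0.6,3,0,0,255],[0.6,3,0,0,255],[0.6,3,0,0,255],[0.6,3,0,0,255],[0.6,3,0,0,255],[0.3,1.3,0,0,255]]

```text
time: 18.92
eef_pos: [519.3, 301.6, 128.4]
ee_rot: [-0.001, 1.0, 0.001, 0.001]
ft_force: [0.5, 0.8, 0.2]
gripper_width: 0.004
grasp_force: 0.0
```

Emit:
servo_tool:
  steps:
    - [[0,0,-2,0,255],[0,0,-2,0,255],[0,0,-2,0,255],[0,0,-2,0,255],[0,0,-1.5,0,255],[0,0,-0.8,0,255],[0,0,0,0,255]]

```text
time: 19.5
eef_pos: [517.0, 295.9, 23.4]
ee_rot: [0.0, 1.0, -0.001, -0.002]
ft_force: [-0.2, -0.4, 0.4]
gripper_width: -0.002
grasp_force: 0.0
```

Emit:
servo_tool:
  steps:
    - [[0.6,-0.2,0,0,255],[0.6,-0.1,0,0,255],[0.6,0,0,0,255],[0.5,0,0,0,255],[0.3,0,0,0,255],[0.2,0,0,0,255],[0.2,0,0,0,255],[0.2,0,0,0,255],[0,0,0,0,255]]

```text
time: 20.25
eef_pos: [551.2, 293.3, 25.3]
ee_rot: [0.001, 1.0, 0.0, 0.0]
ft_force: [1.5, -1.1, 0.1]
gripper_width: -0.001
grasp_force: 0.0
```

Emit:
servo_tool:
  steps:
    - [[0.1,0,-0.3,0,255],[0.1,0,0,0,255],[0.1,0,0,0,255],[0.1,0,0,0,255],[0.1,0,0,0,255],[0.1,0,0,0,255],[0,0,0,0,255]]

```text
time: 20.83
eef_pos: [553.1, 293.3, 21.8]
ee_rot: [0.0, 1.0, 0.0, -0.004]
ft_force: [-8.3, 1.5, 4.6]
gripper_width: -0.0
grasp_force: 4.1
```

Emit:
servo_tool:
  steps:
    - [[0.1,0,0,0,255],[0.1,0,0,0,255],[0.1,0,0,0,255],[0,0,0,0,255]]

```text
time: 21.17
eef_pos: [553.2, 293.2, 21.8]
ee_rot: [-0.0, 1.0, 0.0, -0.006]
ft_force: [-14.2, 2.6, 9.4]
gripper_width: 0.002
grasp_force: 7.2
```

Emit:
servo_tool:
  steps:
    - [[-1,0,0,0,255],[-2,0,0,0,255],[-3,0,1,0,255],[-3,0,3,0,255],[-2,0,3,0,255],[0,0,3,0,255],[0,0,0,0,255],[0,0,0,0,255]]

```text
time: 21.83
eef_pos: [452.4, 294.6, 124.3]
ee_rot: [0.001, 1.0, 0.002, 0.003]
ft_force: [0.3, -0.2, 0.6]
gripper_width: 0.003
grasp_force: 0.0
```

Run:
```python
from h import *
s=r.read_state(); print(s['eef_pos'],s['ft_force'])
print(r.finish_job())
```

```text
[452.37273994 294.6086209  124.30280118] [ 0.25550611 -0.21819228  0.62654414]
the job is handed in; nothing more can be done
None
```

The tray was drawn out, set down clear of the shelf, regripped by its handle and slid nose first into the slot until it stopped firmly with its end plate against the grill's front; I handed the job in at about 22 s with the robot clear and no other object touched.

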